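Free the lock slide, draw out the catch tray and scrape the offcuts into it

TASK

Ease the orange lock slide away from the robot until you feel it come up against its stop, which frees the aluminium inner tray (forced on past the stop, it locks again); then draw that tray out all the way. Pick up the wooden block and, holding it, scrape the three sharp metal offcuts off the deck over the front edge into the drawn-out tray without your fingers touching them, then leave the block standing upright on the deck. Leave the cartridge, the cup and the tweezer where they are.

Things in the scene. Friction and masses are not known exactly. Their poses are not given: they have to be found in the camera images.
- housing: Tin-grey aluminium tray housing fixed on the sill, turned by up to 0.25 rad. Its flat top is the deck, without rims: x -92..92, y -100..115 mm, top at z = 55 mm in this frame. Origin at sill level under the deck, 100 mm behind the deck's front edge. The front is the -y end, where the tray comes out. The rear strip (y over 70) carries the lock slide; its guide ear juts out 32 mm on the +x side.
- lock (a joint): Travel of the orange lock slide, m: 0 to 0.09, starts at 0 to 0.006, grows as it goes to the housing's +x (away from the robot). Drags 1.5 N, stays where left. The tray is free only along 7 mm of this travel (a hidden gate); its middle lies anywhere from 0.020 to 0.076, different each time, unseen. To feel it: 1.5 mm before the middle the slide meets a friction stop, 12 N stiffer.
- lock_knob (a point): Centre of the lock slide's orange knob, 20 (x) x 24 (y) x 36 mm high, 2 to 38 mm above the deck, at x = -48 mm + travel, y = 82 mm in the housing frame; axes as the housing's. Its friction stop yields if pushed harder and creeps along up to 10 mm without springing back; over 4.5 mm past first touch the tray is locked again, until the slide is brought back.
- tray (a joint): How far the inner tray is drawn out, m: 0 shut, 0.100 fully out at a firm end stop. About 3 N to draw when free; when locked it gives only 2 mm or so. Stays where left.
- tray_handle (a point): Middle of the stem of the tray's black T-shaped handle in front of the tray: stem 28 mm wide (x), 40 mm long (y), 24 mm high, this point 34 mm above the sill; a cross piece 48 mm wide, 8 mm thick closes its outer end. With the tray shut it is at y = -124 mm in the housing frame. Axes as the housing's; draw towards -y.
- tray_in (a point): Centre of the inner tray's floor, 9 mm above the sill, moves with the tray. Inside 161 (x) x 158 (y) mm, y from -82 to +77 mm, walls 37 mm high, open on top. Fully out, the front 98 mm of it lie open before the deck's front edge. Axes as the housing's.
- chip1: Loose brass offcut with sharp edges, 26 x 16 x 12 mm high, 20 g, lying on the deck. Origin at the centre of its underside.
- chip2: Loose copper offcut with sharp edges, 20 x 20 x 12 mm high, 20 g, lying on the deck. Origin at the centre of its underside.
- chip3: Loose L-shaped brass offcut with sharp edges, about 28 x 20 x 12 mm high, 20 g, lying on the deck. Origin at the middle of its underside. All three offcuts begin within 38 mm of the deck's centre line and between y = -65 and -20 mm in the housing frame (origins).
- block: Wooden alignment block, used as scraper: 120 (its x) x 30 (its y) x 60 mm high, 100 to 170 g, standing on the sill left or right of the housing (it and the cartridge trade places), long side roughly along world x. Origin at the centre of its underside. Grip it across the 30 mm.
- cartridge: Black plastic cartridge, 100 x 50 x 36 mm, loose bystander. Origin at the centre of its underside.
- cup: Frosted glass cup, 76 mm across, 90 mm high, loose bystander beyond the housing. Origin at the centre of its underside.
- tweezer: Stainless steel tweezer, about 130 mm long, lying flat, loose bystander beyond the housing. Origin near its middle, on its underside.
Mind the look-alikes: they are no part of the job. Of the things like the block, leave any that is green or white; of the rest the larger one is meant.

How it is judged:
By the outcome, as a careful person would: the job done as asked, in the order asked, and still so for the second after the job is handed in, with the robot touching nothing.
It also fails if it takes over 61 s, if anything falls off the work surface, if the arm or the gripper's body presses on something with over 40 N, if the wrist force passes 120 N, or if a joint passes its speed limit or range.

ROBOT

A 6-joint arm with a two-finger parallel gripper is mounted at the origin on the work surface. World frame = base frame: x ahead of the robot, y to its left, z up, the work surface at z = 0. Lengths are in m, angles in rad, forces in N, time in s.
With the tool pointing down it reaches from about 0.325 to 0.775 m from the base axis. Payload 9.3 kg.
Tool frame: the origin (TCP) lies midway between the tips of the shut fingers; the grasp point (between the pads) lies 19 mm behind it; x points along the fingers, y is the direction in which the jaws open and shut, and the axes are right-handed (so a half turn about x gives the same grasp; the last joint's range is limited). The gripper opens to 85 mm and grips with 20 to 120 N. Pads are 22 mm wide; open, the fingers measure 114 mm over their backs; the gripper's body (76 mm by 85 mm) begins 54 mm behind the grasp point. The pads swing forward as they close: fully open they stand 13 mm farther back than shut.
Start: joints at [1.032, 0.259, 0.021, 1.334, 0, 1.418], TCP at [0.207, 0.51, 0.231] pointing down, gripper open.
Joint ranges: [-3.04, 3.04], [-0.91, 1.82], [-1.04, 1.36], [-1.92, 1.95], [-1.52, 1.45], [-3.14, 3.14]. Speed limits (rad/s): [2.22, 2.22, 2.79, 3.14, 3.14, 3.14].

INTERFACE

Orientations are given as a unit quaternion [x, y, z, w].
In Python, from cell import state, camera, hand_in gives the robot as it stands.
- The arm moves only by the shell command python3 -m creep 'ROWS' [FORCE]. ROWS is JSON, a list of rows, each an object with "slide": the shift along the world's x, y, z scaled (see below), a list of three; "rotation": the turn, a rotation vector about the world's x, y, z scaled (see below), a list of three; "grip": the opening, from 0 (shut) to 1 (fully open). In form: [{"slide": [dx, dy, dz], "rotation": [ax, ay, az], "grip": grip}, ...]. A call has 1 to 5 rows; each row shifts and turns the commanded pose from where the row before left it; what a row does not reach is not made up. The controller multiplies each number of a shift by 40 mm and each number of a turn by 0.1 rad. A row lasts 1/10 s, in which the tool goes at most 50 mm and 8.59 degrees, less where a joint would pass 70% of its speed; a pose out of reach is approached as far as the arm can. A call with a number of a shift or a turn outside -1 to 1 is refused whole. A call with a gripper value outside its range is refused whole. The fingers move at their own pace and stop on an object; FORCE is the grip in N (left out, the last holds). Time passes only in rows, so rows that do not move let the fingers close. It gives the time, the measured TCP pose, the force and the opening at its end, in the units of the state.
- state(): the state, without advancing time (a new reading comes with each control period).
- camera(name): name is "side" or "top" or "wrist"; returns a dict with "image" (480x640x3 uint8, red, green, blue), "camera_matrix" (3x3 intrinsics, pixels), "T" (4x4, takes a point from camera to world coordinates). Camera axes: x right, y down, z forward; pixel columns grow to the right and rows downward; lengths in m; the calibration is good to about 2 mm. A picture is of the moment at which its call begins. There is no depth.
- hand_in(): hands the job in, once; it reports no verdict.
The state is a dict: "t": time; "joint_positions": joint angles; "qvel": joint speeds; "tau": joint torques, N m; "ee_pos": TCP position; "tool_rot": TCP orientation; "contact_force": force on the tool from outside, world axes, zero at the start; "moment": the same for the moment, N m; "width": opening from 0.0 (shut) to 1.0 (fully open).
Only numpy, scipy, OpenCV 4.12 (cv2) and the standard library are available. Lean on these libraries where they do the work, as an engineer would, in place of code of your own. Each camera call takes 0.05 s, during which the arm holds its last target.

## Working session

There is one attempt and no reset: what is moved stays moved. The work goes in short steps, Python scripts to look and compute and a shell command to move; the robot and the scene stay as the last step left them, time stands still between calls to the robot, and variables do not carry over. Pictures are saved under pics/ and viewed, and the job is handed in when it is done.

```bash
ls; mkdir -p pics; python3 - <<'E'
from cell import state,camera
import cv2
s=state(); print(s)
for n in ("side","top","wrist"):
    c=camera(n); cv2.imwrite(f"pics/{n}0.png",c["image"][:,:,::-1]); print(n,c["camera_matrix"].round(1).tolist(),c["T"].round(4).tolist())
E
```

```text
pics
{'t': 0.0, 'joint_positions': array([1.03238093e+00, 2.59230826e-01, 2.07278870e-02, 1.33369260e+00,
       1.11448062e-06, 1.41821921e+00]), 'qvel': array([ 0.00044503,  0.00090685, -0.00019923, -0.00039238,  0.00020364,
        0.00139454]), 'tau': array([-1.10792847e-03, -5.55649960e+01,  3.44531000e+01,  1.40354637e-02,
       -1.94063296e-04,  6.00293404e-06]), 'ee_pos': array([0.2068272 , 0.50931787, 0.23063185]), 'tool_rot': array([ 0.13510447,  0.6941568 , -0.13603513,  0.69382099]), 'contact_force': array([ 0.93061193,  0.13310352, -0.7642892 ]), 'moment': array([ 0.01022588, -0.00831121, -0.00926125]), 'width': 0.9982924867142391}
side [[463.7, 0.0, 316.2], [0.0, 463.7, 246.3], [0.0, 0.0, 1.0]] [[0.9945, -0.0877, 0.0581, 0.5195], [-0.1033, -0.7126, 0.6939, -0.5931], [-0.0195, -0.6961, -0.7177, 0.7481], [0.0, 0.0, 0.0, 1.0]]
top [[556.8, 0.0, 317.5], [0.0, 556.8, 237.9], [0.0, 0.0, 1.0]] [[0.024, -0.983, 0.1818, 0.347], [-0.9997, -0.0242, 0.0009, 0.0468], [0.0035, -0.1817, -0.9833, 1.3185], [0.0, 0.0, 0.0, 1.0]]
wrist [[333.9, 0.0, 328.6], [0.0, 333.9, 239.2], [0.0, 0.0, 1.0]] [[0.3755, 0.8837, 0.2794, 0.1364], [0.9268, -0.3581, -0.1132, 0.5388], [0.0, 0.3014, -0.9535, 0.3736], [0.0, 0.0, 0.0, 1.0]]
```

View pics/side0.png

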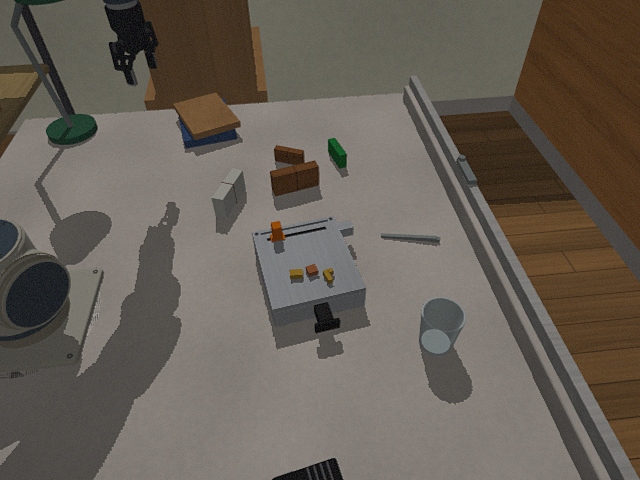

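View pics/top0.png

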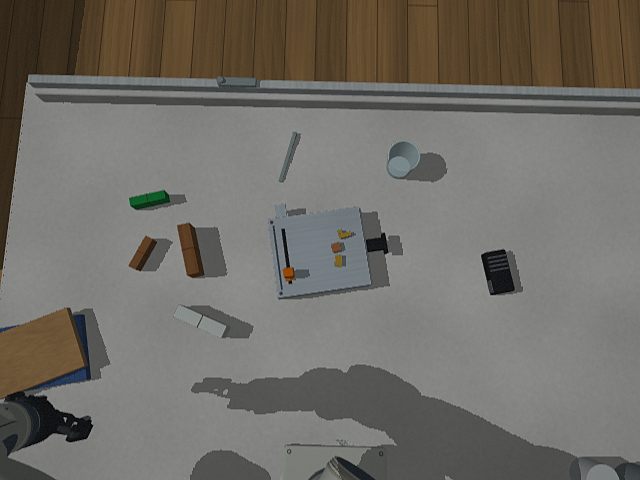

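View pics/wrist0.png

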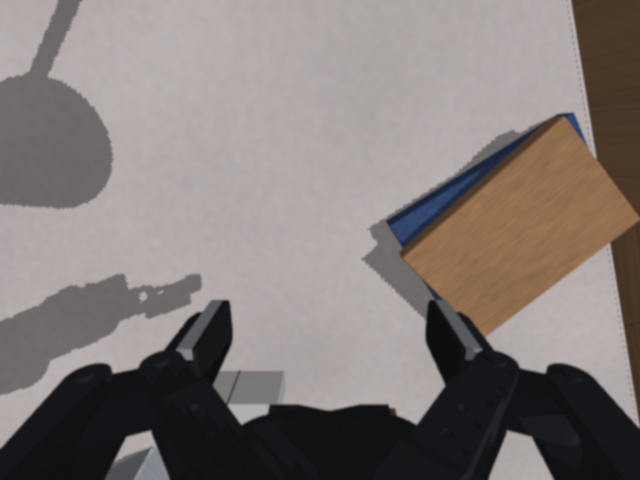

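The side view shows the housing at about (305,270), with the orange knob at (277,231) and the handle at (325,318). The top view has the housing at (320,253), knob (289,273) and handle (377,243).

Block candidates in the top view:
- large brown (190,250)
- small brown (143,253)
- green (149,200)
- white (200,321)

By the description I choose the large brown one at (190,250), and I'll check it in a close crop.

```bash
cat > h.py <<'E'
from cell import state,camera
import numpy as np, cv2
def ray(c,u,v):
    K=c["camera_matrix"];T=c["T"]
    d=T[:3,:3]@np.linalg.solve(K,np.array([u,v,1.])); return T[:3,3],d
def onz(c,u,v,z):
    o,d=ray(c,u,v); return o+d*(z-o[2])/d[2]
def proj(c,p):
    T=c["T"];q=T[:3,:3].T@(np.asarray(p)-T[:3,3]);k=c["camera_matrix"]@q;return k[:2]/k[2]
def crop(c,u0,v0,u1,v1,s,name):
    im=c["image"][v0:v1,u0:u1,::-1]; cv2.imwrite("pics/"+name,cv2.resize(im,None,fx=s,fy=s,interpolation=cv2.INTER_CUBIC))
E
python3 - <<'E'
from h import *
c=camera("top"); crop(c,120,190,400,310,2.8,"topc.png")
d=camera("side"); crop(d,240,130,380,340,2.8,"sidec.png")
import pickle; pickle.dump((c,d),open("im0.pkl","wb"))
E
```

```text
(no output)
```

View pics/topc.png

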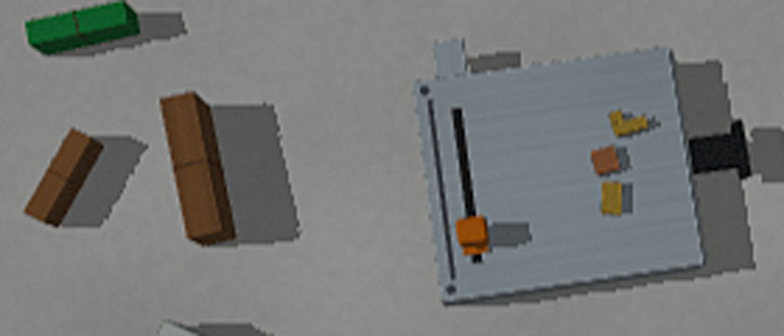

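View pics/sidec.png

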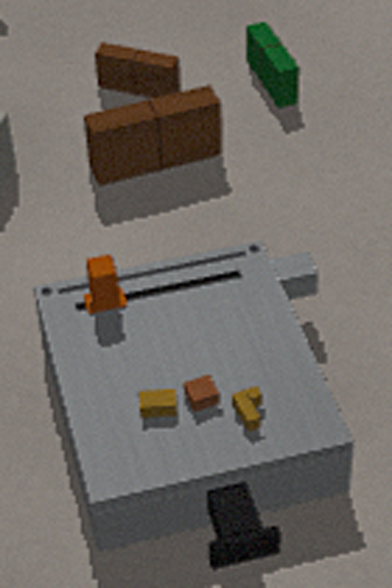

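```bash
cat >> h.py <<'E'
def fit(P,W):  # 2D rigid W = R P + t
    P=np.asarray(P);W=np.asarray(W);pc=P.mean(0);wc=W.mean(0);A=P-pc;B=W-wc
    th=np.arctan2((A[:,0]*B[:,1]-A[:,1]*B[:,0]).sum(),(A*B).sum())
    R=np.array([[np.cos(th),-np.sin(th)],[np.sin(th),np.cos(th)]]);t=wc-R@pc
    return th,t,(P@R.T+t-W)
E
python3 - <<'E'
from h import *
import pickle
c,d=pickle.load(open("im0.pkl","rb"))
H=[(92,115),(92,-100),(-92,-100),(-92,115)]
H=np.array(H)/1000
tc=[(415,85),(672,48),(703,265),(445,302)]
sc=[(262,245),(352,441),(92,500),(37,287)]
for n,cam,pts,o in(("top",c,tc,(120,190)),("side",d,sc,(240,130))):
    W=np.array([onz(cam,o[0]+u/2.8,o[1]+v/2.8,.055)[:2] for u,v in pts])
    th,t,r=fit(H,W); print(n,th,t.round(4),(r*1000).round(1).tolist())
    # knob, chips, block
# colour masks
for n,cam in(("top",c),("side",d)):
    im=cam["image"]; hsv=cv2.cvtColor(im,cv2.COLOR_RGB2HSV)
    for nm,lo,hi in(("orange",(7,200,150),(16,255,255)),("copper",(3,100,90),(11,200,230)),("brass",(18,120,90),(30,255,255)),("brown",(5,100,30),(14,220,140)),("black",(0,0,0),(180,120,30))):
        m=cv2.inRange(hsv,lo,hi); k,l,s,ce=cv2.connectedComponentsWithStats(m)
        for i in range(1,k):
            if 12<s[i,4]<3000 and 120<ce[i][0]<540: print(n,nm,ce[i].round(1),s[i])
E
```

```text
top 0.16570896691173687 [0.5491 0.035 ] [[1.7, 0.3], [0.3, 0.9], [-0.8, -2.5], [-1.2, 1.3]]
side 0.1611645730983713 [0.5527 0.0375] [[2.1, 5.0], [1.3, -2.8], [-1.6, -3.5], [-1.8, 1.4]]
top copper [335.1 246.3] [331 243   9   9  25]
top brass [343.3 233.8] [338 230  13   8  66]
top brass [337.9 260.1] [335 255   7  11  75]
top brown [189.8 250.2] [177 223  27  55 714]
top brown [142. 253.] [129 236  27  34 341]
top brown [335.8 246.8] [331 242  10  10  73]
top black [285.1 247. ] [282 229   8  37 103]
top black [377.2 243.9] [366 233  22  21 248]
top black [497.8 273.6] [481 250  33  45 729]
side orange [276.2 225.6] [273 223   7   5  13]
side copper [311.5 268.3] [306 264  12   9  46]
side brass [296.  271.9] [290 269  13   7  75]
side brass [328.2 273.4] [323 268  10  12  64]
side brown [150.8   5.3] [141   0  21  12  67]
side brown [172.6   4.7] [169   0   8  11  24]
side brown [193.4   3.5] [186   0  16  10  56]
side brown [208.    2.5] [206   0   6   6  13]
side brown [232.7   4.6] [230   0   7   9  23]
side brown [214.4   6.1] [211   3   7   7  14]
side brown [206.4   9.5] [205 
[... 5195 characters left out ...]
n [498.6 206.5] [497 202   6   9  14]
side brown [537.1 225.6] [532 222  11   9  17]
side brown [275.8 232.1] [273 229   7   8  20]
side brown [513.6 231.9] [509 230  11   5  14]
side brown [533.8 252.5] [531 247   9  10  22]
side brown [525.  260.4] [519 258  14   5  18]
side brown [311.4 269.8] [306 264  12  13 108]
side black [131.1  37.2] [ 105    1   53   83 1451]
side black [324.8 320.3] [314 304  26  29 273]
side black [320.9 308.7] [318 306   6   6  14]
side black [334.1 469.1] [327 459  15  21 109]
side black [318.8 471. ] [315 463   8  17  46]
side black [325.9 470.9] [322 463   8  17  53]
side black [311.9 472.7] [309 466   7  14  36]
side black [293.8 475.6] [274 468  35  12 172]
```

```bash
python3 - <<'E'
from h import *
import pickle
c,d=pickle.load(open("im0.pkl","rb"))
crop(c,165,215,245,285,8,"b1.png")
crop(c,270,225,390,285,6.5,"b2.png")
th,t=0.163,np.array([.5505,.036]);R=np.array([[np.cos(th),-np.sin(th)],[np.sin(th),np.cos(th)]])
for n,cam in(("top",c),("side",d)):
  for tr in(0,.006):
    p=R@[-.048+tr,.082]+t; print(n,tr,proj(cam,[*p,.093]),p)
for n,u,v in(("1",337.9,260.1),("2",335.6,246.5),("3",343.3,233.8)):
    w=onz(c,u,v,.066); print(n,w,(R.T@(w[:2]-t)).round(4))
for n,u,v in(("1",296,271.9),("2",311.5,269.5),("3",328.2,273.4)):
    w=onz(d,u,v,.062); print(n,w,(R.T@(w[:2]-t)).round(4))
E
```

```text
top 0 [288.92488174 274.49372429] [0.48982935 0.10912368]
top 0.006 [288.57411619 271.82111863] [0.49574982 0.11009736]
side 0 [272.88410892 226.03949766] [0.48982935 0.10912368]
side 0.006 [275.7350803  225.47332837] [0.49574982 0.11009736]
1 [5.28516190e-01 4.12305582e-04 6.60000000e-02] [-0.0275 -0.0315]
2 [0.55970552 0.00620069 0.066     ] [ 0.0042 -0.0309]
3 [ 0.58964067 -0.0109048   0.066     ] [ 0.031  -0.0526]
1 [0.5284596  0.00566869 0.062     ] [-0.0267 -0.0264]
2 [0.55922444 0.00823269 0.062     ] [ 0.0041 -0.0288]
3 [ 0.5905961  -0.00574471  0.062     ] [ 0.0328 -0.0477]
```

View pics/b1.png

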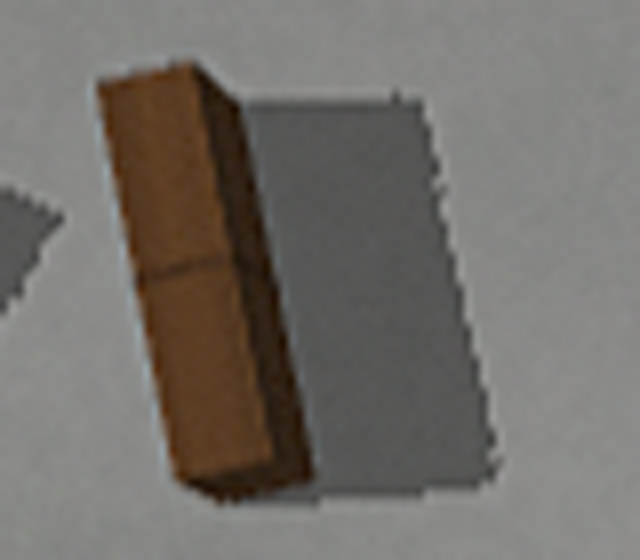

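View pics/b2.png

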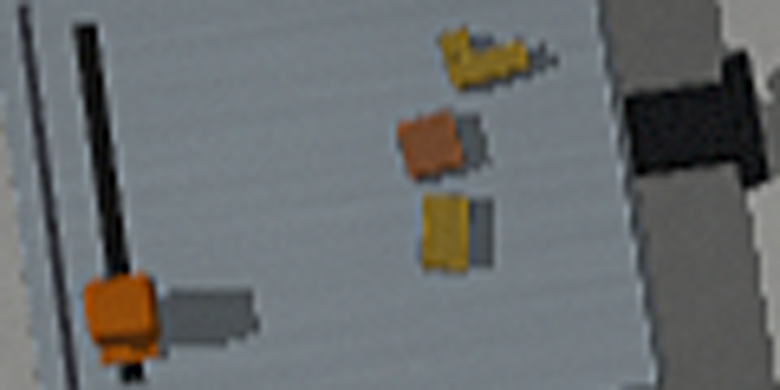

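```bash
python3 - <<'E'
from h import *
import pickle
from scipy.spatial.transform import Rotation as Ro
c,d=pickle.load(open("im0.pkl","rb"))
W=np.array([onz(c,165+u/8,215+v/8,.06)[:2] for u,v in[(98,82),(195,63),(272,465),(178,480)]])
# order: far-x/left(+y), far-x/right, near-x right, near-x left
th,t,r=fit(np.array([(60,15),(60,-15),(-60,-15),(-60,15)])/1000,W);print("block",th,t,(r*1000).round(1).tolist())
print("block mask top/side ctr proj", proj(d,[*t,.03]))
R=Ro.from_quat(state()["tool_rot"]).as_matrix();print(R.round(3)); print("jaw yaw",np.arctan2(R[1,1],R[0,1]))
# handle
th,t=0.163,np.array([.5505,.036]);Rh=np.array([[np.cos(th),-np.sin(th)],[np.sin(th),np.cos(th)]])
for p in([0,-.124],[0,-.148],[0,-.224]):
    w=Rh@p+t; print(p,w,proj(c,[*w,.046]),proj(d,[*w,.046]))
crop(d,255,205,375,345,4.2,"s2.png")
E
```

```text
block 0.2526899574979463 [0.54697213 0.34318956] [[-0.1, 0.7], [1.1, -0.8], [0.8, -1.3], [-1.8, 1.4]]
block mask top/side ctr proj [294.18399624 178.85359231]
[[-0.     0.376  0.927]
 [-0.001  0.927 -0.376]
 [-1.    -0.001 -0.   ]]
jaw yaw 1.1850313305739015
[0, -0.124] [ 0.57062262 -0.08635637] [375.26224319 244.2638318 ] [322.7738217 312.8262426]
[0, -0.148] [ 0.57451732 -0.11003824] [385.47059223 242.85805138] [326.37881252 323.20816459]
[0, -0.224] [ 0.58685053 -0.18503085] [417.72551047 238.41626236] [338.76922383 358.89099707]
```

View pics/s2.png

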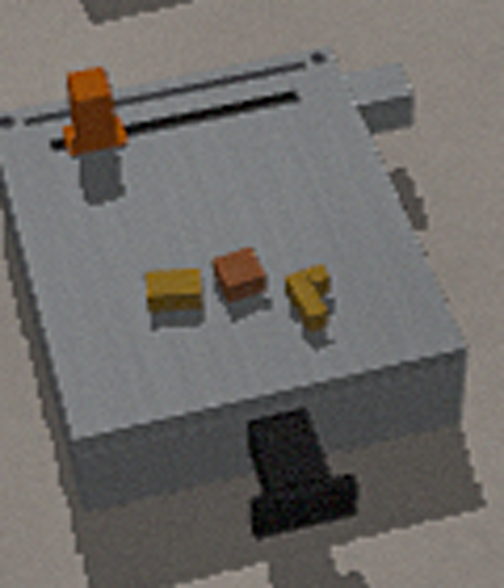

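The crop confirms the large brown block, at about (0.547, 0.343) with yaw 0.253. The knob is at about (0.495, 0.110), and the knob and handle projections agree with the housing pose to a few mm. I'll start with the knob.

```bash
python3 -m creep '[{"slide":[0.7,-0.97,0],"rotation":[0,0,0.55],"grip":0.6},{"slide":[0.7,-0.97,0],"rotation":[0,0,0.55],"grip":0.6},{"slide":[0.7,-0.97,0],"rotation":[0,0,0.55],"grip":0.6},{"slide":[0.7,-0.97,0],"rotation":[0,0,0.55],"grip":0.6},{"slide":[0.7,-0.97,0],"rotation":[0,0,0.55],"grip":0.6}]' 30; python3 -m creep '[{"slide":[0.7,-0.97,0],"rotation":[0,0,0.55],"grip":0.6},{"slide":[0.7,-0.97,0],"rotation":[0,0,0.55],"grip":0.6},{"slide":[0.7,-0.97,0],"rotation":[0,0,0.55],"grip":0.6},{"slide":[0.7,-0.97,-0.3],"rotation":[0,0,0.55],"grip":0.6},{"slide":[0.7,-0.97,-0.6],"rotation":[0,0,0.55],"grip":0.6}]'
```

```text
t: 0.75
ee_pos: [0.3476, 0.314, 0.2314]
tool_rot: [0.038, 0.706, -0.038, 0.706]
contact_force: [0.5, 0.6, 0.5]
width: 0.602
t: 1.25
ee_pos: [0.4869, 0.1222, 0.1978]
tool_rot: [-0.059, 0.703, 0.059, 0.706]
contact_force: [-0.2, 0.5, 0.2]
width: 0.598
```

```bash
python3 -m creep '[{"slide":[0.2,-0.3,-0.9],"rotation":[0,0,0],"grip":0.6},{"slide":[0,0,-0.9],"rotation":[0,0,0],"grip":0.6},{"slide":[0,0,0],"rotation":[0,0,0],"grip":0.6}]'; python3 - <<'E'
from h import *
from scipy.spatial.transform import Rotation as Ro
R=Ro.from_quat(state()["tool_rot"]).as_matrix();print(R.round(3),np.arctan2(R[1,1],R[0,1]))
d=camera("side"); crop(d,220,130,380,260,4.5,"s3.png")
d=camera("wrist"); cv2.imwrite("pics/w3.png",d["image"][:,:,::-1])
E
```

```text
t: 1.55
ee_pos: [0.4907, 0.1113, 0.1209]
tool_rot: [-0.057, 0.708, 0.058, 0.702]
contact_force: [-1.0, -0.7, 0.9]
width: 0.598
[[-0.008 -0.162  0.987]
 [-0.     0.987  0.162]
 [-1.     0.001 -0.008]] 1.733416146667073
```

View pics/s3.png

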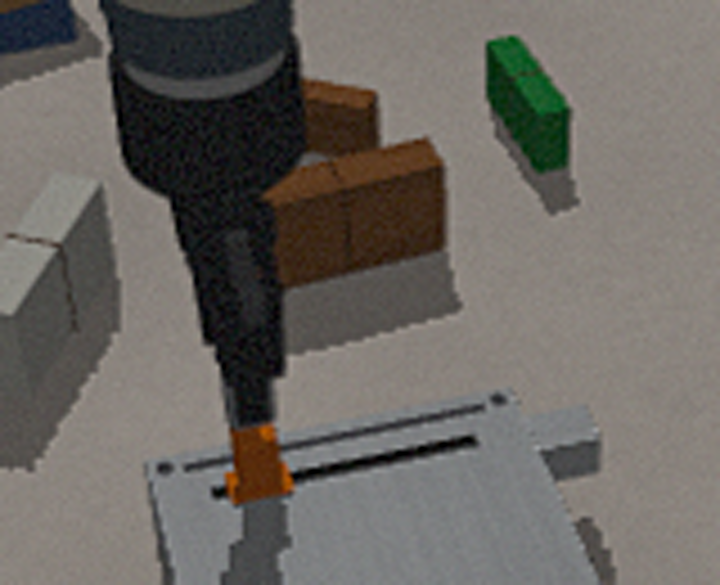

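View pics/w3.png

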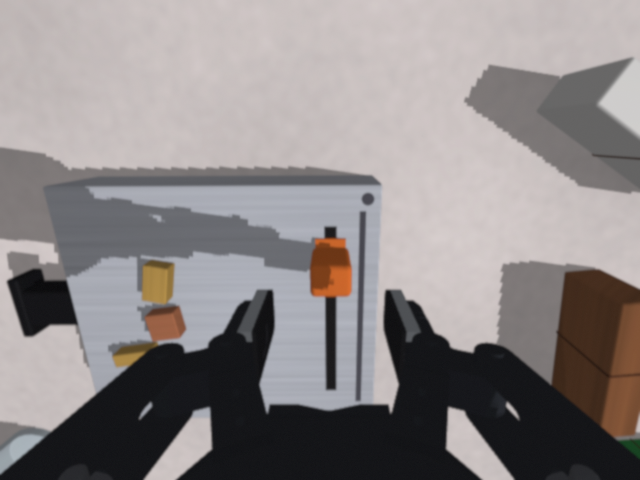

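Fingers are aligned about the knob in y (wrist view: knob at column 331, between the pads at about 255 and 400). Descending and gripping.

```bash
python3 -m creep '[{"slide":[0.1,0,-0.7],"rotation":[0,0,0],"grip":0.6},{"slide":[0,0,-0.5],"rotation":[0,0,0],"grip":0.6},{"slide":[0,0,-0.2],"rotation":[0,0,0],"grip":0.6},{"slide":[0,0,0],"rotation":[0,0,0],"grip":0.2},{"slide":[0,0,0],"rotation":[0,0,0],"grip":0.2}]' 30;  python3 -m creep '[{"slide":[0,0,0],"rotation":[0,0,0],"grip":0.2},{"slide":[0,0,0],"rotation":[0,0,0],"grip":0.2}]' ; python3 -m creep '[{"slide":[0,0,0],"rotation":[0,0,0],"grip":0.2},{"slide":[0,0,0],"rotation":[0,0,0],"grip":0.2}]'
```

```text
t: 2.15
ee_pos: [0.4978, 0.1131, 0.0706]
tool_rot: [-0.058, 0.704, 0.059, 0.705]
contact_force: [-5.6, 26.6, 18.7]
width: 0.272
t: 2.35
ee_pos: [0.4978, 0.1135, 0.0707]
tool_rot: [-0.058, 0.704, 0.059, 0.706]
contact_force: [-0.9, 7.6, 1.8]
width: 0.273
t: 2.55
ee_pos: [0.4978, 0.1135, 0.0707]
tool_rot: [-0.058, 0.704, 0.059, 0.706]
contact_force: [-0.8, 7.6, 2.9]
width: 0.269
```

```bash
python3 -m creep '[{"slide":[0,0.05,0],"rotation":[0,0,0],"grip":0.2},{"slide":[0.05,0.008,0],"rotation":[0,0,0],"grip":0.2},{"slide":[0.05,0.008,0],"rotation":[0,0,0],"grip":0.2}]'; for i in 1; do python3 -m creep '[{"slide":[0.05,0.008,0],"rotation":[0,0,0],"grip":0.2},{"slide":[0.05,0.008,0],"rotation":[0,0,0],"grip":0.2}]' ; done; python3 -m creep '[{"slide":[0.05,0.008,0],"rotation":[0,0,0],"grip":0.2},{"slide":[0.05,0.008,0],"rotation":[0,0,0],"grip":0.2}]'
```

```text
t: 2.85
ee_pos: [0.5021, 0.1145, 0.0707]
tool_rot: [-0.058, 0.704, 0.058, 0.706]
contact_force: [-2.2, -2.3, 6.9]
width: 0.272
t: 3.05
ee_pos: [0.5061, 0.1152, 0.0707]
tool_rot: [-0.058, 0.704, 0.058, 0.706]
contact_force: [-1.3, -1.8, 7.4]
width: 0.274
t: 3.25
ee_pos: [0.5102, 0.1159, 0.0707]
tool_rot: [-0.058, 0.704, 0.058, 0.706]
contact_force: [-1.9, -1.2, 5.8]
width: 0.273
```

```bash
python3 -m creep '[{"slide":[0.04,0.0065,0],"rotation":[0,0,0],"grip":0.2},{"slide":[0.04,0.0065,0],"rotation":[0,0,0],"grip":0.2}]' | egrep 'pos|force'
```

```text
ee_pos: [0.5133, 0.1164, 0.0707]
contact_force: [-1.7, -0.9, 5.9]
```

```bash
python3 -m creep '[{"slide":[0.04,0.0065,0],"rotation":[0,0,0],"grip":0.2},{"slide":[0.04,0.0065,0],"rotation":[0,0,0],"grip":0.2}]' | egrep 'pos|force'
```

```text
ee_pos: [0.5165, 0.117, 0.0707]
contact_force: [-2.7, -1.2, 6.8]
```

```bash
python3 -m creep '[{"slide":[0.04,0.0065,0],"rotation":[0,0,0],"grip":0.2},{"slide":[0.04,0.0065,0],"rotation":[0,0,0],"grip":0.2}]' | egrep 'pos|force'
```

```text
ee_pos: [0.5197, 0.1175, 0.0707]
contact_force: [-1.1, -1.4, 6.4]
```

```bash
python3 -m creep '[{"slide":[0.04,0.0065,0],"rotation":[0,0,0],"grip":0.2},{"slide":[0.04,0.0065,0],"rotation":[0,0,0],"grip":0.2}]' | egrep 'pos|force'
```

```text
ee_pos: [0.5229, 0.118, 0.0707]
contact_force: [-0.7, -1.8, 6.3]
```

```bash
python3 -m creep '[{"slide":[0.04,0.0065,0],"rotation":[0,0,0],"grip":0.2},{"slide":[0.04,0.0065,0],"rotation":[0,0,0],"grip":0.2}]' | egrep 'pos|force'
```

```text
ee_pos: [0.5261, 0.1186, 0.0707]
contact_force: [-2.0, -0.6, 6.0]
```

```bash
python3 -m creep '[{"slide":[0.04,0.0065,0],"rotation":[0,0,0],"grip":0.2},{"slide":[0.04,0.0065,0],"rotation":[0,0,0],"grip":0.2}]' | egrep 'pos|force'
```

```text
ee_pos: [0.5292, 0.1191, 0.0707]
contact_force: [-1.5, -0.5, 5.9]
```

```bash
python3 -m creep '[{"slide":[0.04,0.0065,0],"rotation":[0,0,0],"grip":0.2},{"slide":[0.04,0.0065,0],"rotation":[0,0,0],"grip":0.2}]' | egrep 'pos|force'
```

```text
ee_pos: [0.5324, 0.1197, 0.0707]
contact_force: [-1.8, 0.1, 7.1]
```

```bash
python3 -m creep '[{"slide":[0.04,0.0065,0],"rotation":[0,0,0],"grip":0.2},{"slide":[0.04,0.0065,0],"rotation":[0,0,0],"grip":0.2}]' | egrep 'pos|force'
```

```text
ee_pos: [0.5356, 0.1202, 0.0707]
contact_force: [-6.0, -1.4, 8.4]
```

The force jumped from about 2 N to 6 N, so I'm going on in smaller steps.

```bash
python3 -m creep '[{"slide":[0,0,0],"rotation":[0,0,0],"grip":0.2}]' | egrep 'pos|force';  python3 -m creep '[{"slide":[0.03,0.005,0],"rotation":[0,0,0],"grip":0.2}]' | egrep 'pos|force'
```

```text
ee_pos: [0.5355, 0.1202, 0.0707]
contact_force: [-2.1, -1.5, 7.5]
ee_pos: [0.5356, 0.1202, 0.0707]
contact_force: [-9.4, -3.5, 12.5]
```

```bash
python3 -m creep '[{"slide":[0.02,0.003,0],"rotation":[0,0,0],"grip":0.2},{"slide":[0,0,0],"rotation":[0,0,0],"grip":0.2}]' | egrep 'pos|force'
```

```text
ee_pos: [0.5357, 0.1202, 0.0707]
contact_force: [-9.6, -4.0, 13.1]
```

Motion has stopped and a steady resistance of about 10 N remains, so the slide is at its stop. I'll unload, release, lift and go to the handle.

```bash
python3 -m creep '[{"slide":[-0.04,-0.006,0],"rotation":[0,0,0],"grip":0.2},{"slide":[0,0,0],"rotation":[0,0,0],"grip":0.7},{"slide":[0,0,0],"rotation":[0,0,0],"grip":0.7},{"slide":[0,0,0.7],"rotation":[0,0,0],"grip":0.7},{"slide":[0,0,0.9],"rotation":[0,0,0],"grip":0.7}]'
python3 -m creep '[{"slide":[0.09,-0.52,0.1],"rotation":[0,0,-1],"grip":0.7},{"slide":[0.09,-0.52,0],"rotation":[0,0,-1],"grip":0.7},{"slide":[0.09,-0.52,0],"rotation":[0,0,-1],"grip":0.7},{"slide":[0.09,-0.52,0],"rotation":[0,0,-1],"grip":0.7},{"slide":[0.09,-0.52,0],"rotation":[0,0,-1],"grip":0.7}]'
python3 -m creep '[{"slide":[0.09,-0.52,0],"rotation":[0,0,-1],"grip":0.7},{"slide":[0.09,-0.52,0],"rotation":[0,0,-1],"grip":0.7},{"slide":[0.09,-0.52,0],"rotation":[0,0,-1],"grip":0.7},{"slide":[0.09,-0.52,0],"rotation":[0,0,-1],"grip":0.7},{"slide":[0.09,-0.52,0],"rotation":[0,0,-1],"grip":0.7}]'
python3 -m creep '[{"slide":[0,0,0],"rotation":[0,0,-1],"grip":0.7},{"slide":[0,0,0],"rotation":[0,0,-1],"grip":0.7},{"slide":[0,0,0],"rotation":[0,0,-1],"grip":0.7},{"slide":[0,0,0],"rotation":[0,0,-1],"grip":0.7},{"slide":[0,0,0],"rotation":[0,0,-1],"grip":0.7}]'
python3 -m creep '[{"slide":[0,0,0],"rotation":[0,0,-0.7],"grip":0.7}]'
python3 - <<'E'
from h import *
from scipy.spatial.transform import Rotation as Ro
R=Ro.from_quat(state()["tool_rot"]).as_matrix();print(R.round(3),np.arctan2(R[1,1],R[0,1]))
d=camera("wrist"); cv2.imwrite("pics/w4.png",d["image"][:,:,::-1])
c=camera("top"); crop(c,260,195,420,315,5,"t4.png")
E
```

```text
t: 5.75
ee_pos: [0.5343, 0.1203, 0.1324]
tool_rot: [-0.058, 0.706, 0.058, 0.704]
contact_force: [1.4, 0.9, -0.4]
width: 0.7
t: 6.25
ee_pos: [0.5534, 0.0155, 0.1371]
tool_rot: [0.12, 0.697, -0.12, 0.697]
contact_force: [0.3, 0.2, -0.1]
width: 0.697
t: 6.75
ee_pos: [0.5714, -0.0886, 0.137]
tool_rot: [0.288, 0.646, -0.288, 0.646]
contact_force: [0.6, 0.2, 0.5]
width: 0.703
t: 7.25
ee_pos: [0.5713, -0.0878, 0.137]
tool_rot: [0.439, 0.554, -0.439, 0.554]
contact_force: [0.1, 0.6, 0.3]
width: 0.698
t: 7.35
ee_pos: [0.5713, -0.0878, 0.137]
tool_rot: [0.458, 0.539, -0.458, 0.539]
contact_force: [-0.3, -0.8, -0.1]
width: 0.698
[[ 0.     0.987  0.16 ]
 [ 0.     0.16  -0.987]
 [-1.     0.     0.   ]] 0.1610018822597303
```

View pics/w4.png

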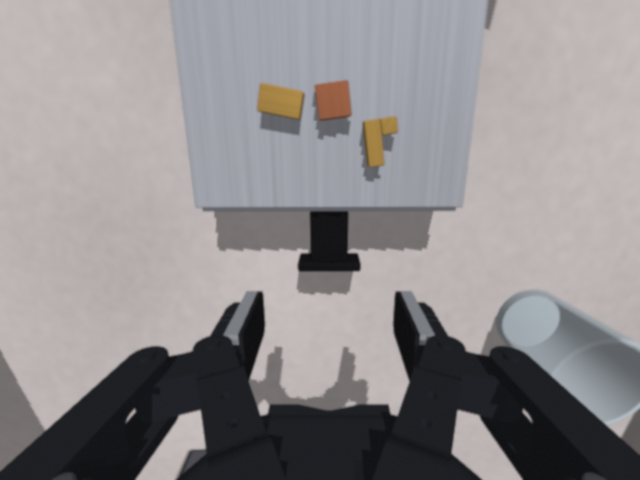

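View pics/t4.png

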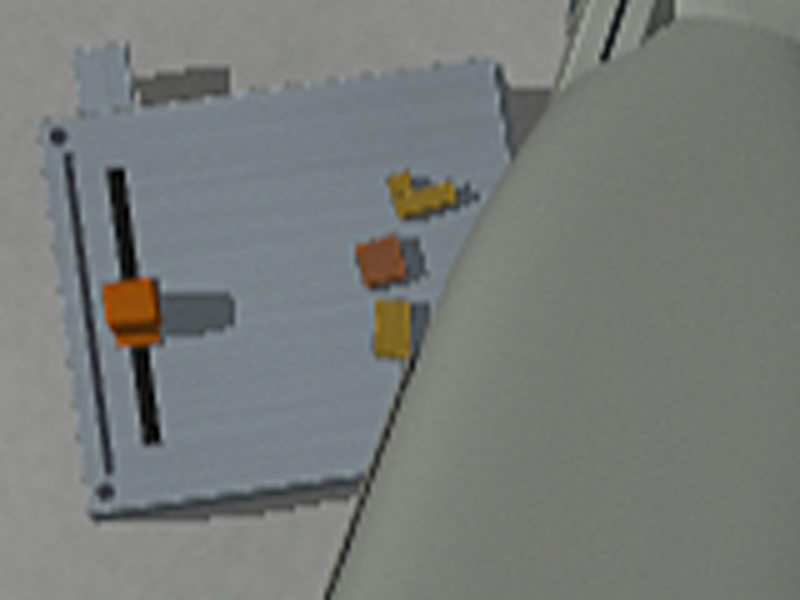

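The wrist view shows the handle centred (stem columns 310–348, cross piece rows 254–271) and the knob moved along its slot. Refining the poses from this view.

```bash
python3 - <<'E'
from h import *
d=camera("wrist")
a=onz(d,194,207,.055)[:2];b=onz(d,464,207,.055)[:2]
print(a,b,np.linalg.norm(b-a),np.arctan2(*(b-a)[::-1]),"mid",(a+b)/2)
v=(b-a)/np.linalg.norm(b-a);n=np.array([-v[1],v[0]]);o=(a+b)/2+n*.1;print("origin",o)
for nm,u,w,z in(("xbar inner",329,254,.046),("xbar outer top",329,264,.046),("chip1",280,101,.067),("chip2",333,100,.067),("chip3",378,141,.067)):
    p=onz(d,u,w,z)[:2];print(nm,p,v@(p-o),n@(p-o))
E
```

```text
[ 0.47670169 -0.07345702] [ 0.65913014 -0.04315458] 0.1849280299458451 0.16460305487798255 mid [ 0.56791591 -0.0583058 ]
origin [0.55152984 0.04034255]
xbar inner [ 0.57406289 -0.09530435] 1.2772142354428029e-06 -0.13750570358548264
xbar outer top [ 0.57537691 -0.1031865 ] 5.967776114293444e-06 -0.14549663717187467
chip1 [0.52838748 0.00231363] -0.02906099712761219 -0.033722770664195184
chip2 [0.55918942 0.00799539] 0.002255624545934633 -0.033165043934333116
chip3 [ 0.5902371  -0.01039106] 0.02987083124771089 -0.056390469971105375
```

```bash
python3 -m creep '[{"slide":[0,0.1,-0.7],"rotation":[0,0,0],"grip":0.7},{"slide":[0,0,-0.9],"rotation":[0,0,0],"grip":0.7},{"slide":[0,0,-0.8],"rotation":[0,0,0],"grip":0.7},{"slide":[0,0,-0.4],"rotation":[0,0,0],"grip":0.7},{"slide":[0,0,-0.15],"rotation":[0,0,0],"grip":0.7}]' 40; python3 -m creep '[{"slide":[0,0,0],"rotation":[0,0,0],"grip":0.2},{"slide":[0,0,0],"rotation":[0,0,0],"grip":0.2},{"slide":[0,0,0],"rotation":[0,0,0],"grip":0.2},{"slide":[0,0,0],"rotation":[0,0,0],"grip":0.2}]'
```

```text
t: 8.0
ee_pos: [0.5702, -0.0834, 0.017]
tool_rot: [0.456, 0.541, -0.457, 0.539]
contact_force: [0.3, -0.6, 0.0]
width: 0.702
t: 8.4
ee_pos: [0.5708, -0.0841, 0.0202]
tool_rot: [0.457, 0.539, -0.457, 0.54]
contact_force: [-4.7, -1.0, 3.3]
width: 0.316
```

```bash
python3 -m creep '[{"slide":[0.02,-0.123,0],"rotation":[0,0,0],"grip":0.2},{"slide":[0.02,-0.123,0],"rotation":[0,0,0],"grip":0.2}]'
```

```text
t: 8.6
ee_pos: [0.5724, -0.0933, 0.0201]
tool_rot: [0.457, 0.54, -0.457, 0.54]
contact_force: [-5.7, 1.5, 5.3]
width: 0.32
```

Moved 9 mm with a low force, so the tray is free. Drawing on.

```bash
python3 -m creep '[{"slide":[0.05,-0.3,0],"rotation":[0,0,0],"grip":0.2},{"slide":[0.05,-0.3,0],"rotation":[0,0,0],"grip":0.2},{"slide":[0.05,-0.3,0],"rotation":[0,0,0],"grip":0.2},{"slide":[0.05,-0.3,0],"rotation":[0,0,0],"grip":0.2},{"slide":[0.05,-0.3,0],"rotation":[0,0,0],"grip":0.2}]'; python3 -m creep '[{"slide":[0.04,-0.25,0],"rotation":[0,0,0],"grip":0.2},{"slide":[0.04,-0.25,0],"rotation":[0,0,0],"grip":0.2}]'
```

```text
t: 9.1
ee_pos: [0.5827, -0.1538, 0.0201]
tool_rot: [0.457, 0.54, -0.457, 0.54]
contact_force: [-3.1, 3.3, 5.4]
width: 0.322
t: 9.3
ee_pos: [0.5861, -0.174, 0.0201]
tool_rot: [0.457, 0.539, -0.457, 0.54]
contact_force: [-4.2, 3.2, 5.4]
width: 0.319
```

```bash
python3 -m creep '[{"slide":[0.016,-0.1,0],"rotation":[0,0,0],"grip":0.2},{"slide":[0.016,-0.1,0],"rotation":[0,0,0],"grip":0.2}]' | egrep 'pos|force'; python3 -m creep '[{"slide":[0.008,-0.05,0],"rotation":[0,0,0],"grip":0.2}]'| egrep 'pos|force';python3 -m creep '[{"slide":[0.008,-0.05,0],"rotation":[0,0,0],"grip":0.2}]'| egrep 'pos|force'
```

```text
ee_pos: [0.5875, -0.182, 0.0201]
contact_force: [-2.5, 2.8, 6.1]
ee_pos: [0.5876, -0.1828, 0.0201]
contact_force: [-3.5, 13.8, 10.1]
ee_pos: [0.5875, -0.1828, 0.02]
contact_force: [-5.2, 23.5, 12.7]
```

The end stop came at 100 mm drawn. Unloading, releasing and going to the block.

```bash
python3 -m creep '[{"slide":[-0.01,0.075,0],"rotation":[0,0,0],"grip":0.2},{"slide":[0,0,0],"rotation":[0,0,0],"grip":0.75},{"slide":[0,0,0],"rotation":[0,0,0],"grip":0.75},{"slide":[0,0,0],"rotation":[0,0,0],"grip":0.75},{"slide":[0,0,0.7],"rotation":[0,0,0],"grip":0.75}]'
python3 -m creep '[{"slide":[0,0,0.95],"rotation":[0,0,0],"grip":0.75},{"slide":[0,0,0.95],"rotation":[0,0,0],"grip":0.75},{"slide":[-0.05,0.7,0.9],"rotation":[0,0,1],"grip":0.75},{"slide":[-0.07,0.9,0],"rotation":[0,0,1],"grip":0.75},{"slide":[-0.07,0.9,0],"rotation":[0,0,1],"grip":0.75}]'
python3 -m creep '[{"slide":[-0.07,0.9,0],"rotation":[0,0,1],"grip":0.75},{"slide":[-0.07,0.9,0],"rotation":[0,0,1],"grip":0.75},{"slide":[-0.07,0.9,0],"rotation":[0,0,1],"grip":0.75},{"slide":[-0.07,0.9,0],"rotation":[0,0,1],"grip":0.75},{"slide":[-0.07,0.9,0],"rotation":[0,0,1],"grip":0.75}]'
python3 -m creep '[{"slide":[-0.07,0.9,0],"rotation":[0,0,1],"grip":0.75},{"slide":[-0.07,0.9,0],"rotation":[0,0,1],"grip":0.75},{"slide":[-0.07,0.9,0],"rotation":[0,0,1],"grip":0.75},{"slide":[-0.07,0.9,0],"rotation":[0,0,1],"grip":0.75},{"slide":[-0.07,0.9,0],"rotation":[0,0,1],"grip":0.75}]'
python3 -m creep '[{"slide":[0,0,0],"rotation":[0,0,1],"grip":0.75},{"slide":[0,0,0],"rotation":[0,0,1],"grip":0.75},{"slide":[0,0,0],"rotation":[0,0,1],"grip":0.75},{"slide":[0,0,0],"rotation":[0,0,0.7],"grip":0.75}]'
python3 - <<'E'
from h import *
from scipy.spatial.transform import Rotation as Ro
R=Ro.from_quat(state()["tool_rot"]).as_matrix();print(R.round(3).tolist(),np.arctan2(R[1,1],R[0,1]))
d=camera("wrist"); cv2.imwrite("pics/w5.png",d["image"][:,:,::-1])
c=camera("top"); crop(c,260,195,460,315,4,"t5.png")
E
```

```text
t: 10.2
ee_pos: [0.5858, -0.182, 0.0441]
tool_rot: [0.457, 0.541, -0.458, 0.537]
contact_force: [0.8, -0.2, 0.5]
width: 0.75
t: 10.7
ee_pos: [0.5804, -0.0822, 0.1603]
tool_rot: [0.371, 0.601, -0.37, 0.603]
contact_force: [1.1, 0.7, -0.1]
width: 0.749
t: 11.2
ee_pos: [0.5658, 0.0987, 0.159]
tool_rot: [0.21, 0.675, -0.21, 0.675]
contact_force: [0.2, 0.3, 0.9]
width: 0.751
t: 11.7
ee_pos: [0.5518, 0.2789, 0.1589]
tool_rot: [0.036, 0.706, -0.036, 0.706]
contact_force: [0.1, -0.0, -0.6]
width: 0.75
t: 12.1
ee_pos: [0.552, 0.2776, 0.1588]
tool_rot: [-0.095, 0.701, 0.095, 0.701]
contact_force: [0.4, 0.1, -0.2]
width: 0.747
[[0.0, -0.265, 0.964], [0.0, 0.964, 0.265], [-1.0, 0.0, 0.0]] 1.8391410719973706
```

View pics/w5.png

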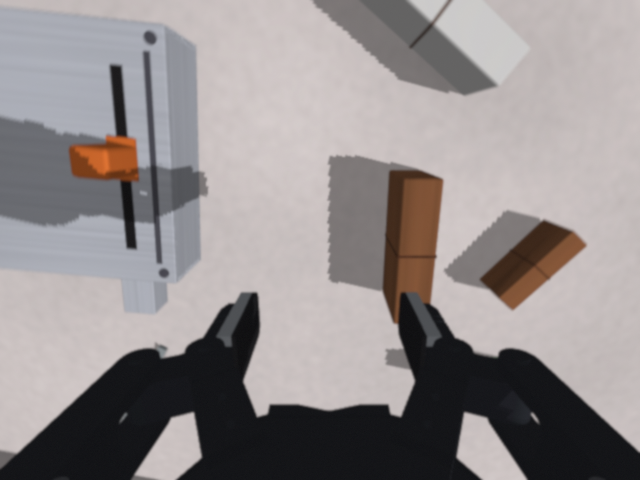

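View pics/t5.png

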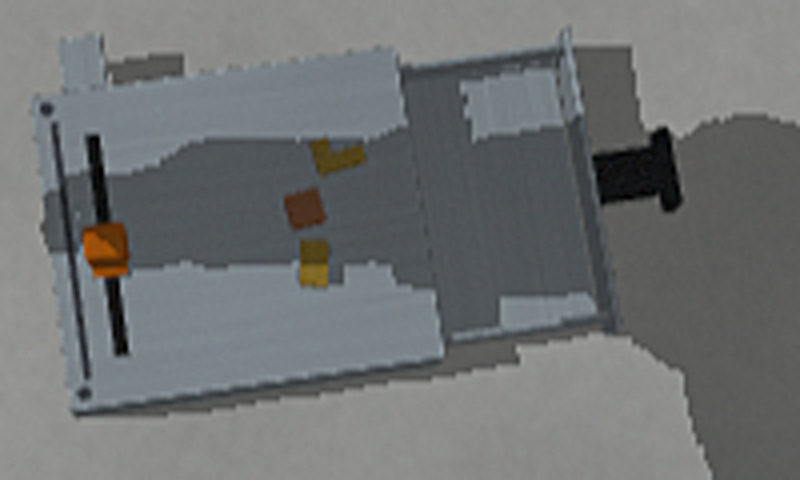

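```bash
python3 - <<'E'
from h import *
d=camera("wrist")
th=.2527;R=np.array([[np.cos(th),-np.sin(th)],[np.sin(th),np.cos(th)]])
for p in[(60,15),(60,-15),(-60,-15),(-60,15)]:
    w=R@(np.array(p)/1000)+[.547,.3432];print(p,proj(d,[*w,.06]).round(),proj(d,[*w,0]).round())
crop(d,320,150,480,330,3.3,"w5c.png")
E
```

```text
(60, 15) [424. 323.] [407. 290.]
(60, -15) [388. 322.] [377. 290.]
(-60, -15) [399. 175.] [385. 167.]
(-60, 15) [441. 176.] [419. 167.]
```

View pics/w5c.png

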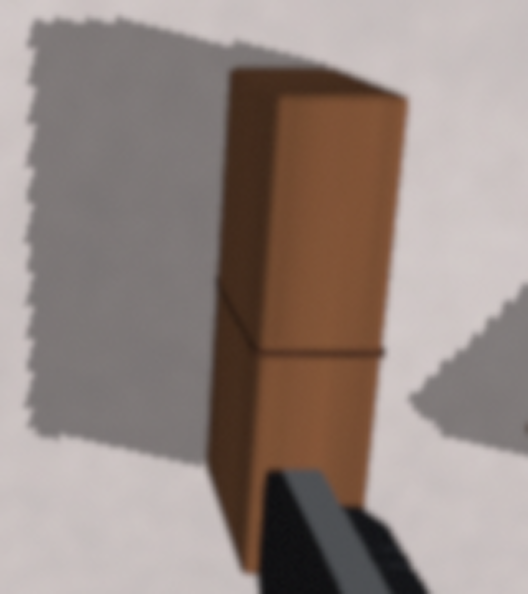

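```bash
python3 - <<'E'
from h import *
d=camera("wrist")
q=lambda u,v:onz(d,320+u/3.3,150+v/3.3,.06)[:2]
a,b,c=q(278,96),q(405,98),q(248,570)
l1,l2=q(260,350),q(384,352)
print("len",np.linalg.norm(b-a),np.linalg.norm(c-a),"mid seam",(l1+l2)/2,"yaw",np.arctan2(*(c-a)[::-1]),np.arctan2(*(b-a)[::-1])-np.pi/2,"ctr",(b+c)/2)
E
```

```text
len 0.027697127885813258 0.11755291899833878 mid seam [0.54791232 0.34779182] yaw 0.2680578172327966 0.24764878465366236 ctr [0.54777982 0.34751894]
```

```bash
python3 -m creep '[{"slide":[-0.1,0.85,0],"rotation":[0,0,0],"grip":0.6},{"slide":[0,0.88,0],"rotation":[0,0,0],"grip":0.6},{"slide":[0,0,-0.8],"rotation":[0,0,0],"grip":0.6},{"slide":[0,0,0],"rotation":[0,0,0],"grip":0.6}]'; python3 - <<'E'
from h import *
d=camera("wrist"); cv2.imwrite("pics/w6.png",d["image"][:,:,::-1])
E
```

```text
t: 12.7
ee_pos: [0.546, 0.3466, 0.1233]
tool_rot: [-0.094, 0.703, 0.092, 0.699]
contact_force: [-0.9, -0.4, -0.7]
width: 0.6
```

View pics/w6.png

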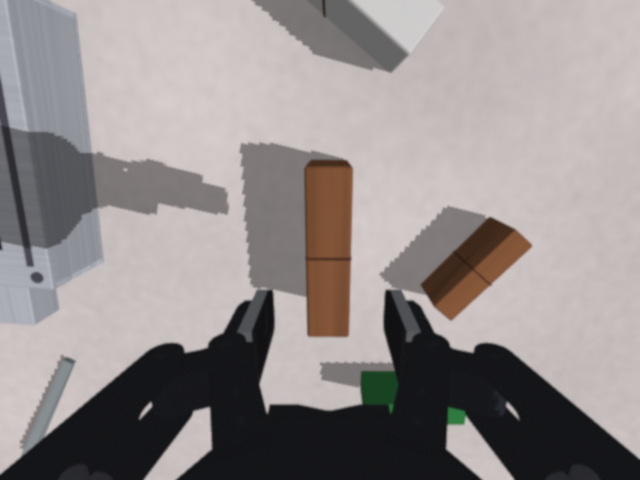

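```bash
python3 -m creep '[{"slide":[0.04,0,-0.8],"rotation":[0,0,0],"grip":0.6},{"slide":[0,0,-0.8],"rotation":[0,0,0],"grip":0.6},{"slide":[0,0,-0.5],"rotation":[0,0,0],"grip":0.6},{"slide":[0,0,-0.25],"rotation":[0,0,0],"grip":0.6},{"slide":[0,0,0],"rotation":[0,0,0],"grip":0.6}]' 45; python3 -m creep '[{"slide":[0,0,0],"rotation":[0,0,0],"grip":0.25},{"slide":[0,0,0],"rotation":[0,0,0],"grip":0.25},{"slide":[0,0,0],"rotation":[0,0,0],"grip":0.25},{"slide":[0,0,0],"rotation":[0,0,0],"grip":0.25}]'
```

```text
t: 13.25
ee_pos: [0.5495, 0.346, 0.0328]
tool_rot: [-0.093, 0.701, 0.093, 0.701]
contact_force: [0.3, 0.9, -0.2]
width: 0.6
t: 13.65
ee_pos: [0.5505, 0.347, 0.0347]
tool_rot: [-0.093, 0.7, 0.093, 0.702]
contact_force: [-0.1, -0.4, 7.0]
width: 0.338
```

```bash
python3 -m creep '[{"slide":[0,0,0.5],"rotation":[0,0,0],"grip":0.25},{"slide":[0,0,0.9],"rotation":[0,0,0],"grip":0.25},{"slide":[0,0,0.9],"rotation":[0,0,0],"grip":0.25},{"slide":[0,0,0.9],"rotation":[0,0,0],"grip":0.25},{"slide":[0,0,0.3],"rotation":[0,0,0],"grip":0.25}]' 45; python3 -m creep '[{"slide":[0,-0.7,0],"rotation":[0,0,-0.2],"grip":0.25},{"slide":[0,-0.8,0],"rotation":[0,0,-0.2],"grip":0.25},{"slide":[0,-0.8,0],"rotation":[0,0,-0.2],"grip":0.25},{"slide":[0,-0.8,0],"rotation":[0,0,-0.2],"grip":0.25},{"slide":[0,-0.8,0],"rotation":[0,0,-0.2],"grip":0.25}]'; python3 -m creep '[{"slide":[0,-0.8,0],"rotation":[0,0,0],"grip":0.25},{"slide":[0,-0.8,0],"rotation":[0,0,0],"grip":0.25},{"slide":[0,-0.8,0],"rotation":[0,0,0],"grip":0.25},{"slide":[0,-0.8,0],"rotation":[0,0,0],"grip":0.25},{"slide":[0,0,0],"rotation":[0,0,0],"grip":0.25}]'; python3 - <<'E'
from h import *
from scipy.spatial.transform import Rotation as Ro
R=Ro.from_quat(state()["tool_rot"]).as_matrix();print(R.round(3).tolist(),np.arctan2(R[1,1],R[0,1]))
d=camera("wrist"); cv2.imwrite("pics/w7.png",d["image"][:,:,::-1])
d=camera("side"); crop(d,200,60,400,340,2.1,"s7.png")
E
```

```text
t: 14.15
ee_pos: [0.5505, 0.3472, 0.1775]
tool_rot: [-0.093, 0.699, 0.094, 0.703]
contact_force: [0.8, 0.4, -1.3]
width: 0.341
t: 14.65
ee_pos: [0.5489, 0.1894, 0.1722]
tool_rot: [-0.058, 0.705, 0.058, 0.704]
contact_force: [0.6, -1.2, -1.1]
width: 0.342
t: 15.15
ee_pos: [0.5492, 0.0595, 0.1723]
tool_rot: [-0.057, 0.705, 0.057, 0.705]
contact_force: [0.3, 0.2, -1.8]
width: 0.34
[[-0.001, -0.16, 0.987], [-0.001, 0.987, 0.16], [-1.0, -0.001, -0.001]] 1.7315962661771946
```

View pics/w7.png

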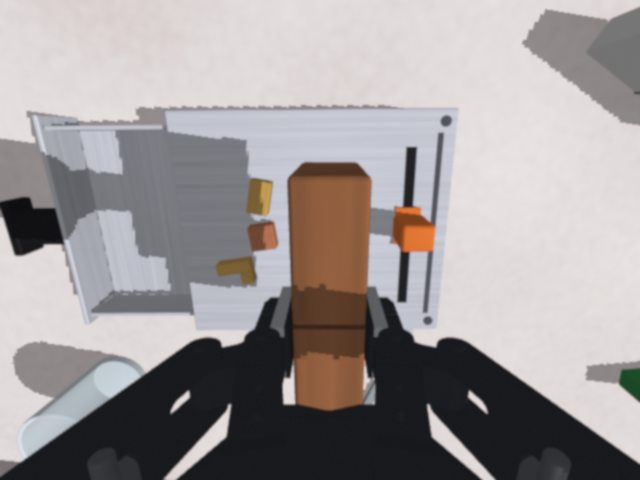

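View pics/s7.png

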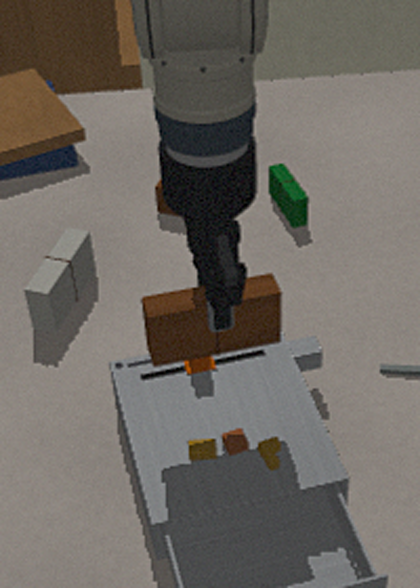

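The block is held aligned behind the chips. Lowering it to just above the deck.

```bash
python3 -m creep '[{"slide":[0.05,-0.1,-0.7],"rotation":[0,0,0],"grip":0.25},{"slide":[0,0,-0.7],"rotation":[0,0,0],"grip":0.25},{"slide":[0,0,-0.4],"rotation":[0,0,0],"grip":0.25},{"slide":[0,0,-0.15],"rotation":[0,0,0],"grip":0.25},{"slide":[0,0,0],"rotation":[0,0,0],"grip":0.25}]'; python3 -m creep '[{"slide":[0,0,0],"rotation":[0,0,0],"grip":0.25}]'
```

```text
t: 15.75
ee_pos: [0.551, 0.0595, 0.0942]
tool_rot: [-0.058, 0.705, 0.058, 0.704]
contact_force: [-0.4, 0.1, -0.7]
width: 0.347
t: 15.85
ee_pos: [0.5519, 0.0592, 0.0956]
tool_rot: [-0.058, 0.704, 0.058, 0.705]
contact_force: [0.1, -0.7, -2.1]
width: 0.344
```

```bash
python3 -m creep '[{"slide":[0,0,-0.06],"rotation":[0,0,0],"grip":0.25},{"slide":[0,0,0],"rotation":[0,0,0],"grip":0.25}]'; python3 -m creep '[{"slide":[0,0,-0.05],"rotation":[0,0,0],"grip":0.25},{"slide":[0,0,0],"rotation":[0,0,0],"grip":0.25}]';python3 - <<'E'
from h import *
d=camera("side"); crop(d,240,170,380,310,4.2,"s8.png")
E
```

```text
t: 16.05
ee_pos: [0.5517, 0.0588, 0.0929]
tool_rot: [-0.058, 0.704, 0.058, 0.705]
contact_force: [-0.1, 0.4, -0.8]
width: 0.346
t: 16.25
ee_pos: [0.5514, 0.0586, 0.0904]
tool_rot: [-0.058, 0.705, 0.058, 0.705]
contact_force: [-0.2, 1.0, -1.4]
width: 0.342
```

View pics/s8.png

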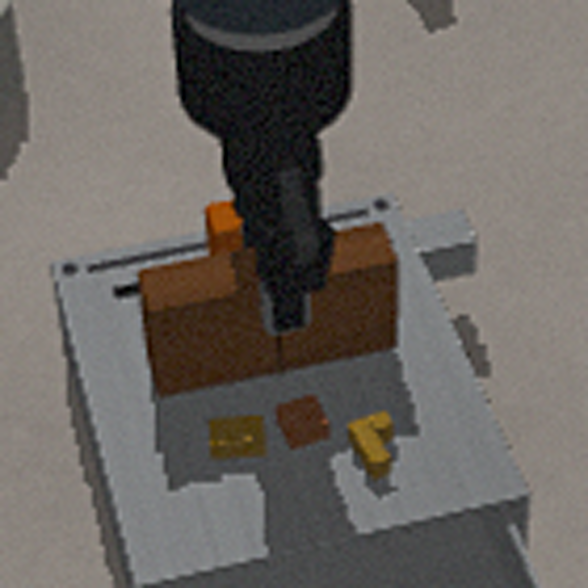

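```bash
python3 -m creep '[{"slide":[0.025,-0.148,0],"rotation":[0,0,0],"grip":0.25},{"slide":[0.025,-0.148,0],"rotation":[0,0,0],"grip":0.25},{"slide":[0.025,-0.148,0],"rotation":[0,0,0],"grip":0.25},{"slide":[0.025,-0.148,0],"rotation":[0,0,0],"grip":0.25},{"slide":[0.025,-0.148,0],"rotation":[0,0,0],"grip":0.25}]';python3 -m creep '[{"slide":[0.025,-0.148,0],"rotation":[0,0,0],"grip":0.25},{"slide":[0.025,-0.148,0],"rotation":[0,0,0],"grip":0.25},{"slide":[0.025,-0.148,0],"rotation":[0,0,0],"grip":0.25},{"slide":[0.025,-0.148,0],"rotation":[0,0,0],"grip":0.25},{"slide":[0.025,-0.148,0],"rotation":[0,0,0],"grip":0.25}]'; python3 - <<'E'
from h import *
d=camera("side"); crop(d,240,200,400,340,4,"s9.png")
d=camera("wrist"); cv2.imwrite("pics/w9.png",d["image"][:,:,::-1])
E
```

```text
t: 16.8
ee_pos: [0.5566, 0.0284, 0.0905]
tool_rot: [-0.058, 0.705, 0.058, 0.705]
contact_force: [-0.5, -0.2, -2.0]
width: 0.343
t: 17.3
ee_pos: [0.5615, -0.001, 0.0905]
tool_rot: [-0.058, 0.705, 0.058, 0.705]
contact_force: [0.5, 0.9, -1.3]
width: 0.341
```

View pics/s9.png

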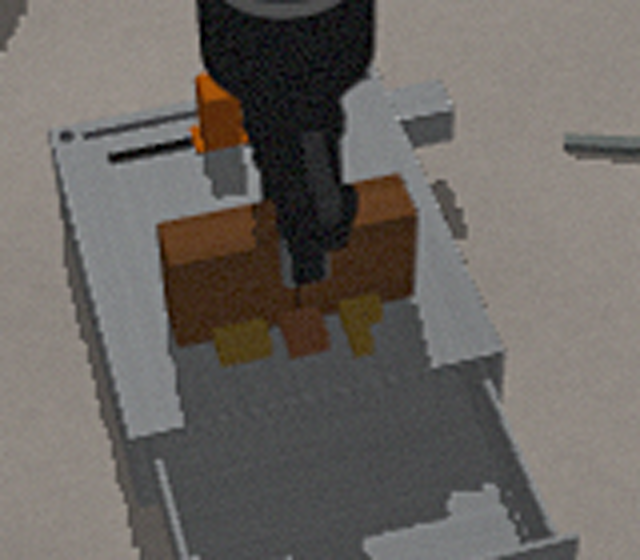

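View pics/w9.png

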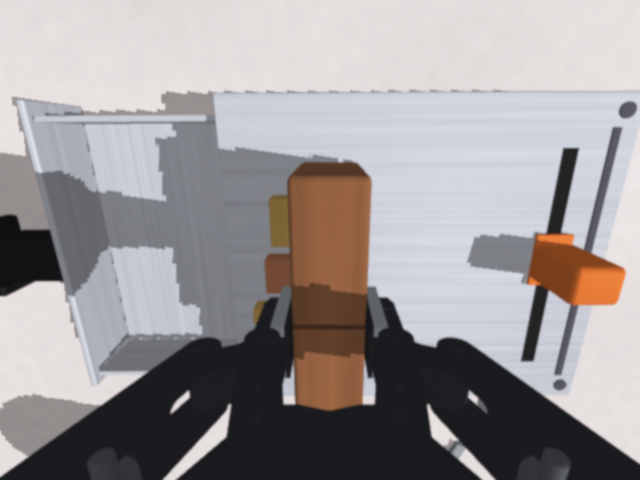

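All three chips are riding against the block's face, clear of the fingers (side view: chips at rows 320–350, fingertip at about row 280). Continuing over the edge.

```bash
python3 -m creep '[{"slide":[0.025,-0.148,0],"rotation":[0,0,0],"grip":0.25},{"slide":[0.025,-0.148,0],"rotation":[0,0,0],"grip":0.25},{"slide":[0.025,-0.148,0],"rotation":[0,0,0],"grip":0.25},{"slide":[0.025,-0.148,0],"rotation":[0,0,0],"grip":0.25},{"slide":[0.025,-0.148,0],"rotation":[0,0,0],"grip":0.25}]';python3 -m creep '[{"slide":[0.025,-0.148,0],"rotation":[0,0,0],"grip":0.25},{"slide":[0.025,-0.148,0],"rotation":[0,0,0],"grip":0.25},{"slide":[0.025,-0.148,0],"rotation":[0,0,0],"grip":0.25}]'; python3 - <<'E'
from h import *
d=camera("side"); crop(d,240,200,400,340,4,"s10.png")
d=camera("wrist"); cv2.imwrite("pics/w10.png",d["image"][:,:,::-1])
E
```

```text
t: 17.9
ee_pos: [0.5665, -0.0307, 0.0905]
tool_rot: [-0.058, 0.705, 0.058, 0.705]
contact_force: [0.6, -0.4, -2.1]
width: 0.342
t: 18.2
ee_pos: [0.5695, -0.0485, 0.0905]
tool_rot: [-0.058, 0.705, 0.058, 0.705]
contact_force: [0.4, 0.4, -0.5]
width: 0.343
```

View pics/s10.png

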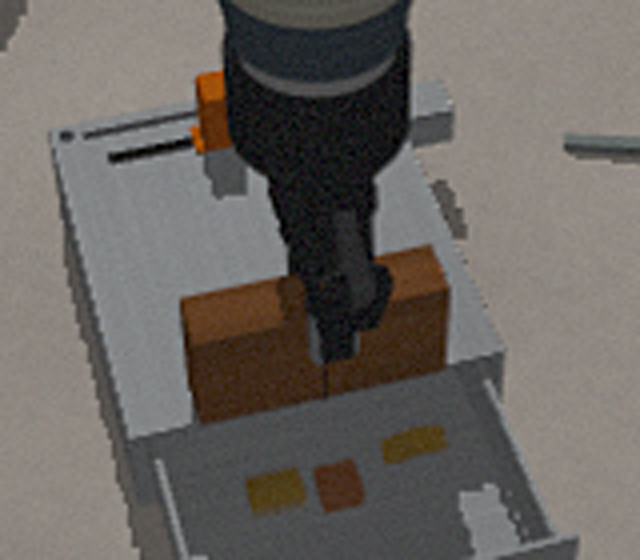

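View pics/w10.png

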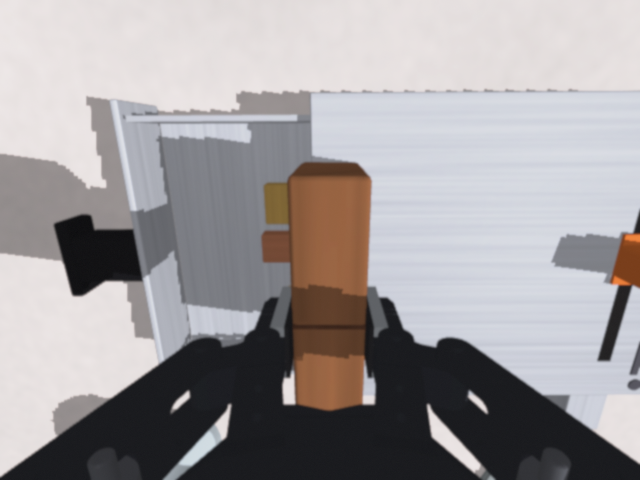

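All three offcuts appear to be off the deck: (275,490), (340,485), (412,442). Drawing the block back to mid-deck and looking again.

```bash
python3 -m creep '[{"slide":[-0.037,0.22,0],"rotation":[0,0,0],"grip":0.25},{"slide":[-0.037,0.22,0],"rotation":[0,0,0],"grip":0.25},{"slide":[-0.037,0.22,0],"rotation":[0,0,0],"grip":0.25},{"slide":[-0.037,0.22,0],"rotation":[0,0,0],"grip":0.25},{"slide":[-0.037,0.22,0],"rotation":[0,0,0],"grip":0.25}]';python3 -m creep '[{"slide":[-0.037,0.22,0],"rotation":[0,0,0],"grip":0.25},{"slide":[-0.037,0.22,0],"rotation":[0,0,0],"grip":0.25},{"slide":[-0.037,0.22,0],"rotation":[0,0,0],"grip":0.25},{"slide":[0,0,0],"rotation":[0,0,0],"grip":0.25}]'; python3 - <<'E'
from h import *
d=camera("side"); crop(d,240,200,400,340,4,"s11.png")
d=camera("wrist"); cv2.imwrite("pics/w11.png",d["image"][:,:,::-1])
E
```

```text
t: 18.8
ee_pos: [0.5618, -0.0027, 0.0905]
tool_rot: [-0.058, 0.705, 0.058, 0.705]
contact_force: [-0.1, -0.7, -1.3]
width: 0.343
t: 19.2
ee_pos: [0.5573, 0.0236, 0.0905]
tool_rot: [-0.058, 0.705, 0.058, 0.705]
contact_force: [0.3, 0.3, -2.0]
width: 0.341
```

View pics/s11.png

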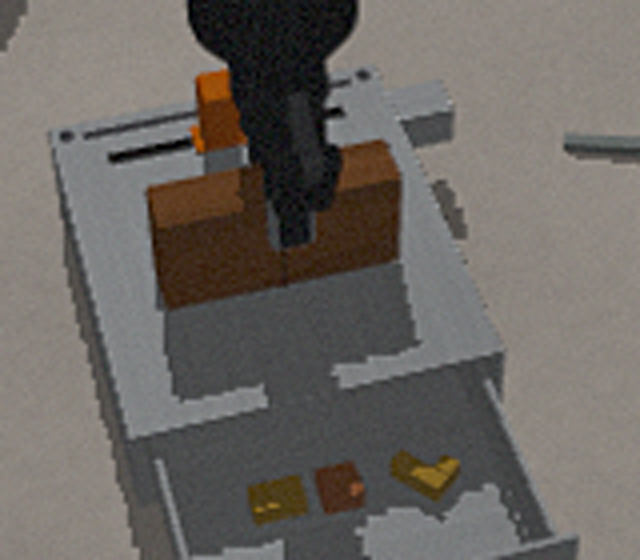

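View pics/w11.png

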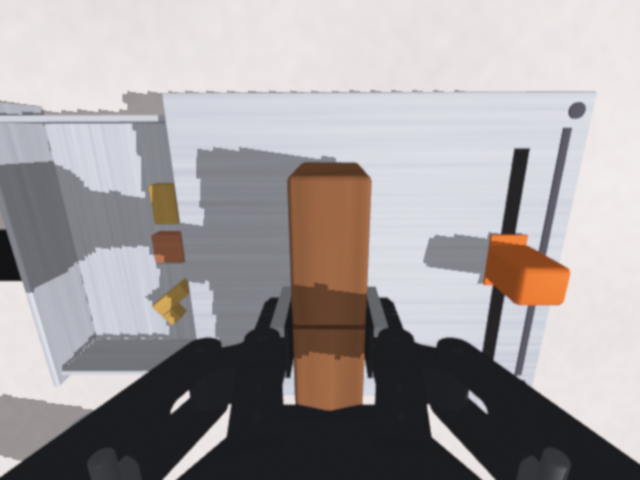

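All three lie in the tray. Now setting the block down gently.

```bash
python3 -m creep '[{"slide":[0,0,-0.02],"rotation":[0,0,0],"grip":0.25},{"slide":[0,0,0],"rotation":[0,0,0],"grip":0.25}]' | egrep 'pos|force'; python3 -m creep '[{"slide":[0,0,-0.02],"rotation":[0,0,0],"grip":0.25},{"slide":[0,0,0],"rotation":[0,0,0],"grip":0.25}]' | egrep 'pos|force'
```

```text
ee_pos: [0.5578, 0.0222, 0.0897]
contact_force: [-0.5, 1.0, -0.7]
ee_pos: [0.5578, 0.0222, 0.0897]
contact_force: [-3.0, 0.9, 7.0]
```

Contact with the deck is at z = 0.0897, as predicted. Releasing and rising.

```bash
python3 -m creep '[{"slide":[0,0,0.01],"rotation":[0,0,0],"grip":0.42},{"slide":[0,0,0],"rotation":[0,0,0],"grip":0.55},{"slide":[0,0,0],"rotation":[0,0,0],"grip":0.6},{"slide":[0,0,0],"rotation":[0,0,0],"grip":0.6},{"slide":[0,0,0.3],"rotation":[0,0,0],"grip":0.6}]'; python3 -m creep '[{"slide":[0,0,0.6],"rotation":[0,0,0],"grip":0.6},{"slide":[0,0,0.9],"rotation":[0,0,0],"grip":0.6},{"slide":[0,0,0.9],"rotation":[0,0,0],"grip":0.6},{"slide":[-0.5,0.5,0.6],"rotation":[0,0,0],"grip":0.6},{"slide":[-0.7,0.7,0],"rotation":[0,0,0],"grip":0.6}]'; python3 -m creep '[{"slide":[-0.7,0.7,0],"rotation":[0,0,0],"grip":0.6},{"slide":[-0.7,0.7,0],"rotation":[0,0,0],"grip":0.6},{"slide":[0,0,0],"rotation":[0,0,0],"grip":0.6}]'; python3 - <<'E'
from h import *
d=camera("side"); cv2.imwrite("pics/s12.png",d["image"][:,:,::-1])
d=camera("top"); crop(d,240,120,540,310,2.6,"t12.png")
E
```

```text
t: 20.2
ee_pos: [0.5567, 0.0225, 0.1003]
tool_rot: [-0.058, 0.706, 0.058, 0.704]
contact_force: [-0.3, 0.2, -0.5]
width: 0.599
t: 20.7
ee_pos: [0.5113, 0.0701, 0.2251]
tool_rot: [-0.058, 0.703, 0.057, 0.707]
contact_force: [0.7, 0.0, -0.6]
width: 0.597
t: 21.0
ee_pos: [0.4506, 0.1288, 0.2228]
tool_rot: [-0.059, 0.704, 0.059, 0.705]
contact_force: [0.4, -0.4, 0.2]
width: 0.601
```

View pics/s12.png

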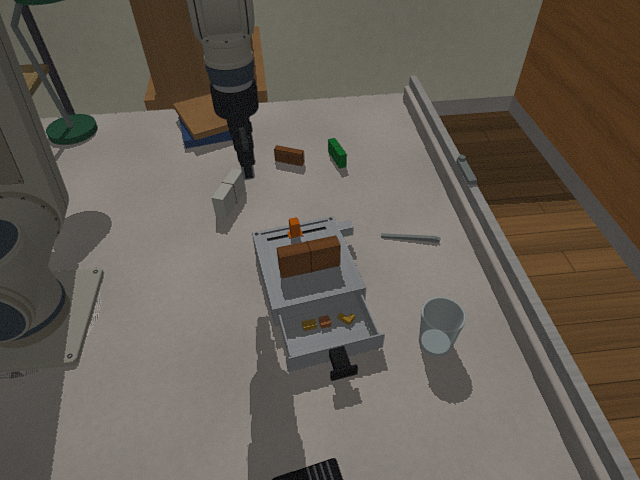

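View pics/t12.png

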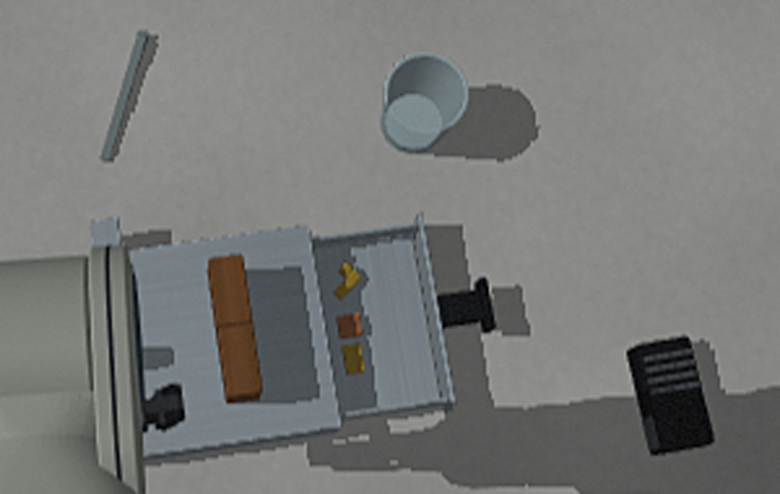

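```bash
python3 - <<'E'
from h import *
import pickle
c0,_=pickle.load(open("im0.pkl","rb")); c1=camera("top")
def cen(c,u0,v0,u1,v1):
    h=cv2.cvtColor(c["image"],cv2.COLOR_RGB2HSV); m=cv2.inRange(h,(0,0,0),(180,120,34))[v0:v1,u0:u1]
    k,l,s,ce=cv2.connectedComponentsWithStats(m); i=1+s[1:,4].argmax(); print(s[i],ce[i]+[u0,v0]); return s[i]+np.array([u0,v0,0,0,0])
a=cen(c0,355,225,405,262);b=cen(c1,400,215,455,262)
pa=onz(c0,a[0]+a[2],a[1]+a[3]/2,.046);pb=onz(c1,b[0]+b[2],b[1]+b[3]/2,.046);print(pa,pb,np.linalg.norm(pb-pa))
E
```

```text
[ 11   8  22  21 253] [377.18577075 243.91304348]
[  8  12  22  21 257] [419.3540856  237.89494163]
[ 0.57314864 -0.11591221  0.046     ] [ 0.58972191 -0.21361202  0.046     ] 0.09909553871668637
```

```bash
python3 -c "
from cell import hand_in,state
print(hand_in(), state()['t'])"
```

```text
the job is handed in; nothing more can be done
the job is handed in; nothing more can be done
```

The job is done and handed in at about 21 s of the 61 s allowed.

**What I did**
1. Gripped the orange knob and eased it away from the robot until it stopped moving, with the force up from about 2 N to about 10 N.
2. Drew the freed tray by its handle until it met the end stop, 100 mm out by the arm.
3. Picked up the large brown block, held it just above the deck and swept all three offcuts over the front edge.
4. Moved the block back to mid-deck, set it down until it touched, and let go.

**Last checks**
- **Offcuts:** the side and top views show all three lying in the tray. The fingertips stayed visibly above them during the sweep.
- **Block:** it stands upright on the deck.
- **Tray:** the handle moved about 99 mm in the top view, within about 2 mm of pixel error of the 100 mm by the arm.
- **Bystanders:** the cartridge, cup and tweezer show no visible movement; I compared them by eye only.
- **Robot:** the arm is clear of everything. The highest wrist force I read was about 33 N, just as the gripper closed on the knob.

**Disagreement:** the top camera put things about 5 mm farther to the robot's right than the wrist camera did. I went by the wrist camera, and the grasps and the edge contact bore it out.

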